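# Set and lock the drip-line regulator

### The arm

A 6-joint arm with a two-finger parallel gripper is mounted at the origin on the work surface. World frame = base frame: x ahead of the robot, y to its left, z up, the work surface at z = 0. Lengths are in mm, angles in rad, forces in N, time in s.
With the tool pointing down it reaches from about 300 to 775 mm from the base axis. Payload 14.6 kg.
Tool frame: the origin (TCP) lies on the centre line of the jaws, within the pads' length; the fingertips stand 19 mm ahead of it and the grasp point (between the pads) is the TCP (bot.tip_reach is the distance from the TCP to the fingertips, in mm); y points along the fingers, x is the direction in which the jaws open and shut, and the axes are right-handed (so a half turn about y gives the same grasp; the last joint's range is limited). The gripper opens to 85 mm and grips with 20 to 120 N. Pads are 22 mm wide; open, the fingers measure 114 mm over their backs; the gripper's body (76 mm by 85 mm) begins 54 mm behind the grasp point. The pads swing forward as they close: fully open they stand 13 mm farther back than shut.
Start: joints at [-1.223, 0.3, 1.521, -0, 1.321, -0.067], TCP at [221.646, -503.351, 250.281] pointing down, gripper open.
Joint ranges: [-3.03, 3.03], [-0.79, 2.21], [0.23, 2.52], [-1.04, 4.18], [0, 3.07], [-2.55, 2.55]. Speed limits (rad/s): [2.22, 2.22, 2.57, 3.14, 3.14, 3.14].

### API

Orientations are given as a unit quaternion [w, x, y, z].
In Python, from rig import bot gives the robot as it stands. Calls block until the motion is done:
- bot.move_to(position, orientation): joint-space move of the TCP to a pose.
- bot.servo_line(position, attitude=None, speed=150, until_force=None): straight line of the TCP; attitude=None keeps the orientation; speed is the mean speed in mm/s. With until_force (N) it stops when the force on the tool has changed by that much, and returns True; else False.
- bot.move_joints(angles): joint-space move.
- bot.move_gripper(opening, grip_force=None): finger opening in mm; grip_force is the grip in N (None keeps the last); returns when the fingers have stopped.
- bot.dwell(seconds).
- bot.ik(position, orientation): joint angles nearest the present ones, or None.
- bot.read_state(): the state.
- bot.read_camera(name): name is "side" or "top" or "wrist"; returns a dict with "image" (384x512x3 uint8, blue, green, red), "depth" (384x512 float32, mm along the optical axis (not along the pixel's ray), 0 where there is no reading), "fovy" (degrees; the focal length in pixels is half the picture's height over the tangent of half this angle, whatever the lens; pixels are square), "cx", "cy" (the principal point, pixels), "eye" and "attitude" of the camera in the world; the wrist camera has in their place "mount" (4x4, takes a point from camera to tool coordinates, whose origin is the TCP and whose axes are the tool frame's). Camera axes: x right, y down, z forward; pixel columns grow to the right and rows downward; lengths in mm; the calibration is good to about 2 mm. A picture is of the moment at which its call begins: read the wrist's pose just before it.
A pose or a line that the arm cannot do raises bot.MotionError and nothing moves.
- bot.finish_job(): hands the job in, once; it reports no verdict.
The state is a dict: "clock": time; "joint_positions": joint angles; "qvel": joint speeds; "effort": joint torques, N m; "ee_pos": TCP position; "tool_rot": TCP orientation; "ft_force": force on the tool from outside, world axes, zero at the start; "moment": the same for the moment, N m; "grip_width": finger opening in mm.
Only numpy, scipy, OpenCV 4.12 (cv2) and the standard library are available. Lean on these libraries where they do the work, as an engineer would, in place of code of your own. Each camera call takes 0.05 s, during which the arm holds its last target.

### The job

The setting wheel of the drip-line pressure regulator was left pulled up, off its lock. Turn it clockwise (seen from above) until its orange pointer stands over the green band on the rim of the collar, never as far as the red, then press the wheel down, rocking it a little to feel for a lock notch, until it drops fully home with the pointer still over the green. Let go and leave the other things on the ledge where they are.

Things in the scene. Friction and masses are not known exactly. Their poses are not given: they have to be found in the camera images.
- valve: Pressure regulator fixed to the ledge. Origin on the wheel's axis at ledge level, z up. Blue pipe along its y (ends 176 mm to either side, 53 mm high; a red lever on the +y side, 65 mm high), gauge on its -x side (73 mm out, 61 mm high). Its +x points to the green band, on the side away from the robot (yaw within 0.45 of the world's x). On top: grey collar, then the black wheel.
- collar (a point): Centre of the grey collar's top, 95 mm up; collar radius 38 mm. Scale on its rim and top edge, as angles about the axis from the valve's +x, counter-clockwise from above: white ticks every 0.349 rad from 3.49 to 0.70, green band from 0.24 to -0.24, red from -0.35 on. Hidden under it: lock notches 0.349 rad apart, each catching over about 0.08 rad.
- mark (a point): Middle of the green band on the top edge of the collar's outer rim, 38 mm from the wheel's axis, 95 mm above the ledge. How the notches lie against the band differs from unit to unit and cannot be seen, but one notch always holds the pointer within 0.175 rad of this middle (0.22 with play).
- pointer (a point): Outer lower tip of the orange pointer (3.4 mm wide) on the rim of the wheel's skirt, 36 mm from the axis; 96 mm above the ledge when the wheel is locked, 104 mm when fully up.
- wheel_top (a point): Centre of the wheel's flat top, on the axis; 133 mm above the ledge when locked, 141 mm when fully up. The wheel: from its top down 28 mm a ribbed grip 54 mm in diameter, then a skirt 65 mm in diameter and 9 mm thick with the pointer. Its turning and sliding axis is upright.
- wheel (a joint): Turning of the wheel, rad, growing clockwise seen from above, 0 to 4.80 (end stops). The pointer's angle about the axis from the valve's +x, counter-clockwise, is 3.491 minus this: the pointer is over the middle of the green at 3.491 and over the red from 3.84. Friction about 0.15 N m; stays where it is left.
- lift (a joint): Height of the wheel over its locked place, m: 0 fully home, 0.008 fully up. Takes about 4 N to push down, 5 N to pull up; stays where left. Above 0.005 it turns freely. Pressed down off a notch, its square teeth stand on the lock ring's teeth at about 0.0047 and it can still be turned; over a notch it drops to 0 and cannot turn until pulled up again.
- cup: Orange plastic cup, 72 mm across the rim, 90 mm tall, standing; origin at the centre of its underside. Bystander.
- lighter_case: Blue plastic lighter case, closed, 88 x 34 x 20 mm, lying; origin at the centre of its underside. Bystander.
- coil_stand: Round steel coil stand, 90 mm across, with a green mosquito coil on its clip, 32 mm tall; origin at the centre of its underside. Bystander.
- pestle: Wooden pestle lying on its side, 152 mm long along its x axis, 36 mm thick; origin under its middle at ledge level. Bystander.
- tin: Hinged tin box for coils, closed, red with a yellow lid, 129 x 93 x 34 mm; origin at the centre of its underside. Bystander.
- jar: Glass jar with a green cap, 62 mm across, 88 mm tall; origin at the centre of its underside. Bystander.

How it is judged:
By the outcome, as a careful person would: the job done as asked, in the order asked, and still so for the second after the job is handed in, with the robot touching nothing.
It also fails if it takes over 51 s, if anything falls off the work surface, if the arm or the gripper's body presses on something with over 40 N, if the wrist force passes 120 N, or if a joint passes its speed limit or range.

## Working session

There is one attempt and no reset: what is moved stays moved. The work goes in short steps, each a Python script; the robot and the scene stay as the last script left them, time stands still between calls to the robot, and variables do not carry over. Pictures are saved under pics/ and viewed, and the job is handed in when it is done.

```bash
ls; mkdir -p pics
cat > h.py <<'E'
import numpy as np, cv2
from scipy.spatial.transform import Rotation as R
from rig import bot
def q2R(q): return R.from_quat([q[1],q[2],q[3],q[0]]).as_matrix()
def cam(name,save=None):
    s=bot.read_state(); c=bot.read_camera(name)
    c['f']=192/np.tan(np.radians(c['fovy'])/2)
    if name=='wrist':
        M=np.array(c['mount']); T=np.eye(4); T[:3,:3]=q2R(s['tool_rot']); T[:3,3]=s['ee_pos']; c['T']=T@M
    else:
        T=np.eye(4); a=np.array(c['attitude']); T[:3,:3]=q2R(a) if a.size==4 else a; T[:3,3]=c['eye']; c['T']=T
    if save: cv2.imwrite('pics/'+save,c['image']); np.savez('pics/'+save[:-4]+'.npz',**{k:v for k,v in c.items()})
    return c
def ray(c,u,v):
    d=c['T'][:3,:3]@np.array([(u-c['cx'])/c['f'],(v-c['cy'])/c['f'],1.0]); return c['T'][:3,3],d
def atz(c,u,v,z):
    o,d=ray(c,u,v); return o+d*(z-o[2])/d[2]
def proj(c,p):
    q=c['T'][:3,:3].T@(np.array(p)-c['T'][:3,3]); return np.array([c['cx']+c['f']*q[0]/q[2],c['cy']+c['f']*q[1]/q[2]])
def pt(c,u,v):
    o,d=ray(c,u,v); return o+d*c['depth'][int(v),int(u)]
E
python3 - <<'E'
from h import *
for n in ['top','side','wrist']:
    c=cam(n,n+'0.png'); print(n,c['fovy'],c['cx'],c['cy'],c['T'].round(3).tolist(),c['image'].shape)
s=bot.read_state();print(s)
E
```

```text
pics
top 56.49383871492135 261.1507077539757 187.9720774588727 [[0.013, -0.992, 0.128, 409.175], [-1.0, -0.012, 0.013, 54.111], [-0.011, -0.129, -0.992, 994.074], [0.0, 0.0, 0.0, 1.0]] (384, 512, 3)
side 55.485637792577506 256.58948335137933 185.84327555177703 [[-0.975, -0.144, 0.171, 369.209], [-0.223, 0.597, -0.77, 807.278], [0.008, -0.789, -0.614, 710.516], [0.0, 0.0, 0.0, 1.0]] (384, 512, 3)
wrist 64.23336778640409 260.6457515848155 191.56937399463524 [[0.403, -0.868, -0.29, 295.724], [-0.915, -0.383, -0.125, -470.431], [-0.002, 0.315, -0.949, 373.81], [0.0, 0.0, 0.0, 1.0]] (384, 512, 3)
{'clock': 0.15, 'joint_positions': array([-1.22260328e+00,  3.00338666e-01,  1.52144628e+00, -2.03684855e-05,
        1.32066813e+00, -6.65792697e-02]), 'qvel': array([-0.00047097,  0.00021037, -0.00245236, -0.00010699, -0.00138384,
       -0.0009597 ]), 'effort': array([ 2.25759904e-03, -5.43662846e+01, -3.61884606e+01, -2.85038745e-06,
        3.17512364e-03, -1.70496843e-06]), 'ee_pos': array([ 221.58965199, -503.21442617,  249.85097815]), 'tool_rot': array([ 0.59241575, -0.59206132,  0.38658067, -0.38608595]), 'ft_force': array([ 0.14485743,  0.45437285, -0.74298151]), 'moment': array([ 0.00946138,  0.06804486, -0.00054626]), 'grip_width': 85.50602976029786}
```

View pics/top0.png

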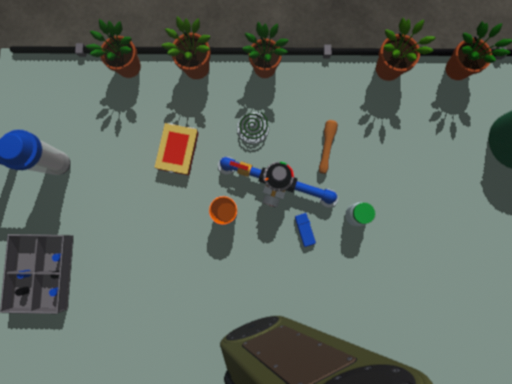

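View pics/side0.png

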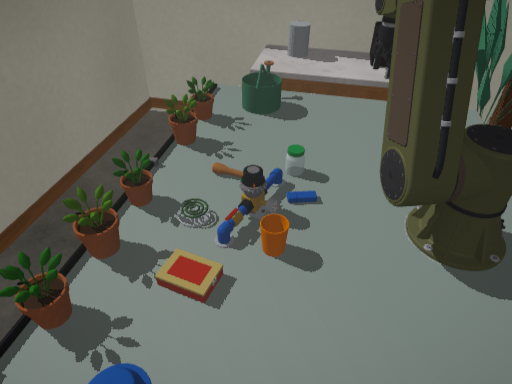

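```bash
python3 -c "
import cv2
a=cv2.imread('pics/top0.png');cv2.imwrite('pics/top0c.png',cv2.resize(a[100:250,170:370],None,fx=4,fy=4,interpolation=2))
"
```

```text
(no output)
```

View pics/top0c.png

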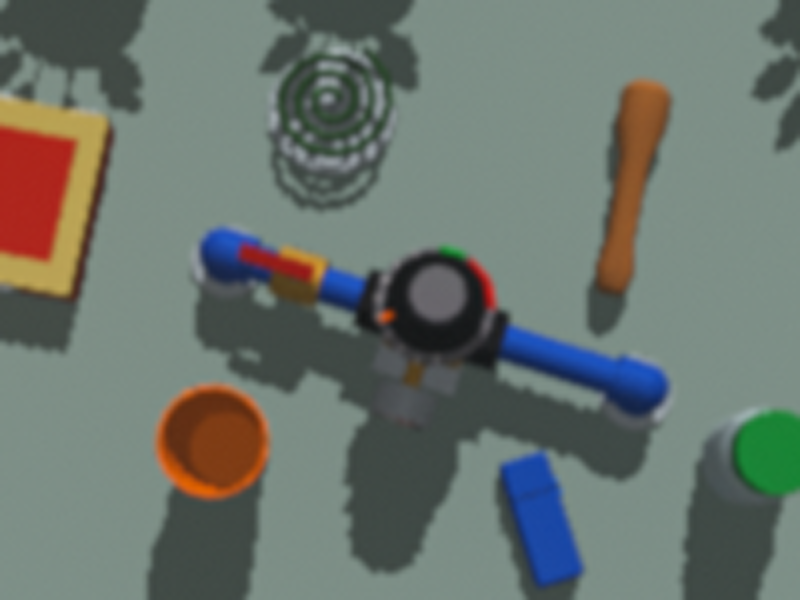

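Run:
```python
from h import *
c=dict(np.load('pics/top0.npz'))
def L(n):
    d=dict(np.load(f'pics/{n}.npz')); return d
print('cap', atz(c,170+109/4,0,0) if 0 else '')
for n,u,v,z in [('wheel_top',279.5,173.5,141),('pipe end lever',226,164,53),('pipe end other',330.5,196.5,53),('cup',223,211,90),('jar',363,213,88),('coil',252,126,20),('pestle',328,146,36),('lighter',305,230,20),('tin',176,149,34)]:
    print(n,atz(c,u,v,z).round(1), pt(c,u,v).round(1))
```

```text
cap 
wheel_top [555.5  21.1 141. ] [555.7  21.1 140.2]
pipe end lever [594.8 161.2  53. ] [594.5 161.   54.8]
pipe end other [ 510.5 -117.4   53. ] [ 510.6 -117.4   52.6]
cup [466.4 161.5  90. ] [471.8 171.8   3.5]
jar [ 465.8 -192.4   88. ] [ 465.7 -192.    89.4]
coil [710.8  94.6  20. ] [711.5  94.7  17.8]
pestle [ 651.4 -115.3   36. ] [ 652.6 -116.1   31.1]
lighter [422.2 -53.5  20. ] [422.2 -53.7  18.4]
tin [639.1 302.4  34. ] [638.7 302.   35.8]
```

Run:
```python
from h import *
c=dict(np.load('pics/top0.npz'))
w=np.array([555,21.2])
p=atz(c,266.5,179,104)[:2]-w; print('ptr',p,np.linalg.norm(p),np.arctan2(p[1],p[0]))
g=atz(c,170+454/4,100+251/4,95)[:2]-w; print('grn',g,np.linalg.norm(g),np.arctan2(g[1],g[0]))
s=bot.read_state(); print(q2R(s['tool_rot']).round(3)); 
d=dict(np.load('pics/wrist0.npz'));print(d['mount'].round(2).tolist())
# rot with y down; camera azimuth phi
for phi in np.arange(-3.2,3.2,0.2):
    # tool z horizontal dir sign chosen later: 
    z=np.array([np.cos(phi),np.sin(phi),0]);y=np.array([0,0,-1.]);x=np.cross(y,z)
    q=R.from_matrix(np.c_[x,y,z]).as_quat()
    j=bot.ik([555,21,137],[q[3],*q[:3]])
    print(round(phi,2), None if j is None else np.round(j,2))
```

```text
ptr [-7.54854975 31.09522371] 31.998336531768242 1.8089455007022883
grn [ 36.40495449 -11.94282254] 38.313858088399286 -0.31699243684125544
[[ 0.403 -0.     0.915]
 [-0.915  0.001  0.403]
 [-0.001 -1.     0.   ]]
[[1.0, 0.0, -0.0, -0.23], [0.0, -0.32, 0.95, -124.02], [-0.0, -0.95, -0.32, 81.07], [0.0, 0.0, 0.0, 1.0]]
-3.2 [-0.03  0.43  1.62 -0.    1.09 -1.54]
-3.0 [-0.03  0.43  1.62 -0.    1.09 -1.74]
-2.8 [-0.03  0.43  1.62 -0.    1.09 -1.94]
-2.6 [-0.03  0.43  1.62  0.    1.09 -2.14]
-2.4 [-0.03  0.43  1.62 -0.    1.09 -2.34]
-2.2 [-0.03  0.43  1.62 -0.    1.09 -2.54]
-2.0 None
-1.8 None
-1.6 None
-1.4 None
-1.2 None
-1.0 [-0.03  0.43  1.62  0.    1.09  2.54]
-0.8 [-0.03  0.43  1.62 -0.    1.09  2.34]
-0.6 [-0.03  0.43  1.62 -0.    1.09  2.14]
-0.4 [-0.03  0.43  1.62 -0.    1.09  1.94]
-0.2 [-0.03  0.43  1.62 -0.    1.09  1.74]
0.0 [-0.03  0.43  1.62 -0.    1.09  1.54]
0.2 [-0.03  0.43  1.62 -0.    1.09  1.34]
0.4 [-0.03  0.43  1.62 -0.    1.09  1.14]
0.6 [-0.03  0.43  1.62 -0.    1.09  0.94]
0.8 [-0.03  0.43  1.62 -0.    1.09  0.74]
1.0 [-0.03  0.43  1.62 -0.    1.09  0.54]
1.2 [-0.03  0.43  1.62 -0.    1.09  0.34]
1.4 [-0.03  0.43  1.62 -0.    1.09  0.14]
1.6 [-0.03  0.43  1.62 -0.    1.09 -0.06]
1.8 [-0.03  0.43  1.62 -0.    1.09 -0.26]
2.0 [-0.03  0.43  1.62 -0.    1.09 -0.46]
2.2 [-0.03  0.43  1.62 -0.    1.09 -0.66]
2.4 [-0.03  0.43  1.62 -0.    1.09 -0.86]
2.6 [-0.03  0.43  1.62 -0.    1.09 -1.06]
2.8 [-0.03  0.43  1.62 -0.    1.09 -1.26]
3.0 [-0.03  0.43  1.62 -0.    1.09 -1.46]
```

```bash
cat >> h.py <<'E'
def ori(phi):
    z=np.array([np.cos(phi),np.sin(phi),0]);y=np.array([0,0,-1.]);x=np.cross(y,z)
    q=R.from_matrix(np.c_[x,y,z]).as_quat(); return [q[3],*q[:3]]
E
python3 - <<'E'
from h import *
bot.move_to([555,21.2,215],ori(1.81))
s=bot.read_state();print(s['clock'],s['ee_pos'])
c=cam('wrist','w1.png')
print(proj(c,[555,21.2,141]))
E
```

```text
2.375 [555.03470561  20.42102286 215.04937946]
[261.0816373  211.97719044]
```

View pics/w1.png

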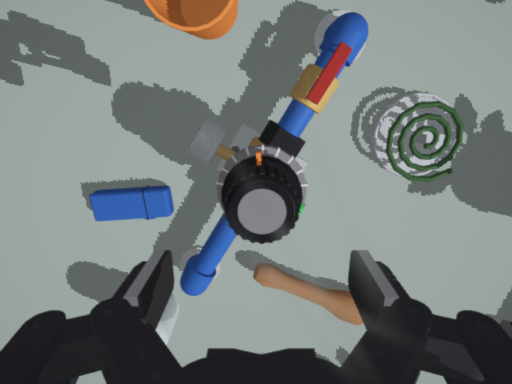

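Run:
```python
from h import *
c=dict(np.load('pics/w1.npz'))
cv2.imwrite('pics/w1c.png',cv2.resize(c['image'][130:260,190:330],None,fx=5,fy=5,interpolation=2))
print(pt(c,262,212),atz(c,262,211.5,141))
```

```text
[555.68675679  21.09761954 140.40057394] [555.53781353  21.69891529 141.        ]
```

View pics/w1c.png

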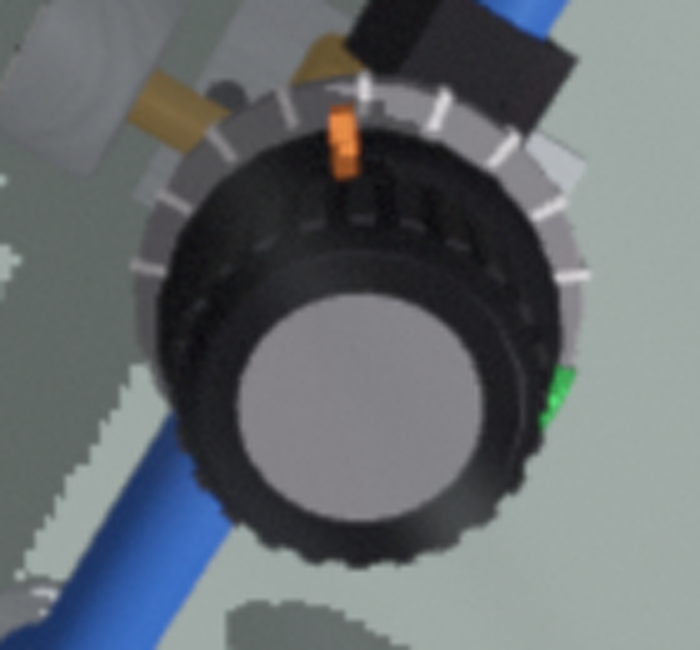

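Run:
```python
from h import *
c=dict(np.load('pics/w1.npz'))
from scipy.optimize import least_squares
# tick outer ends, z=95, r=38
T=[((590,274),.698),((565,204),1.047),((517,134),1.396),((446,94),1.745),((365,75),2.094),((280,93),2.443),((208,129),2.793),((158,195),3.142),((132,265),3.491)]
P=np.array([atz(c,190+a/5,130+b/5,95)[:2] for (a,b),_ in T]);A=np.array([t for _,t in T])
f=lambda x:(P-np.c_[x[0]+x[3]*np.cos(A+x[2]),x[1]+x[3]*np.sin(A+x[2])]).ravel()
r=least_squares(f,[555,21,-.3,38]);print(r.x,f(r.x).round(1))
p=atz(c,190+342/5,130+108/5,104)[:2]-r.x[:2];a=np.arctan2(p[1],p[0]);print(np.linalg.norm(p),a,'rel',a-r.x[2],'wheel',3.491-a+r.x[2])
```

```text
[ 5.55778187e+02  2.10805107e+01 -3.04595713e-01  3.88208987e+01] [ 0.1  0.  -0.  -0.8 -0.1  0.4 -0.1  0.  -0.   0.5 -0.1 -0.4 -0.2  0.3
  0.3 -0.4  0.2  0.2]
35.82021745711 1.885929053941391 rel 2.190524766909621 wheel 1.3004752330903788
```

Run:
```python
from h import *
bot.move_to([555.7,21.2,165],ori(1.886))
s=bot.read_state();print(s['ee_pos'],s['ft_force'])
print(bot.servo_line([555.7,21.2,137],speed=50,until_force=8))
s=bot.read_state();print(s['ee_pos'],s['ft_force'])
bot.move_gripper(50,grip_force=50)
s=bot.read_state();print(s['clock'],s['ee_pos'],s['ft_force'],s['moment'],s['grip_width'],s['joint_positions'])
c=cam('wrist','w2.png')
```

```text
[555.34664594  20.80314148 164.75845448] [-0.22072639 -0.41636201 -0.7373914 ]
False
[555.81628787  21.21011337 137.13535325] [ 0.11668366 -0.01983275 -0.37256223]
3.85 [555.63375281  21.15922913 137.19202534] [-2.50777859 -0.3014907   2.994246  ] [-0.13033234  0.41339373 -0.03655027] 52.573488942843575 [-2.77648806e-02  4.31050767e-01  1.62154784e+00 -1.18955677e-04
  1.08905821e+00 -3.42916233e-01]
```

View pics/w2.png

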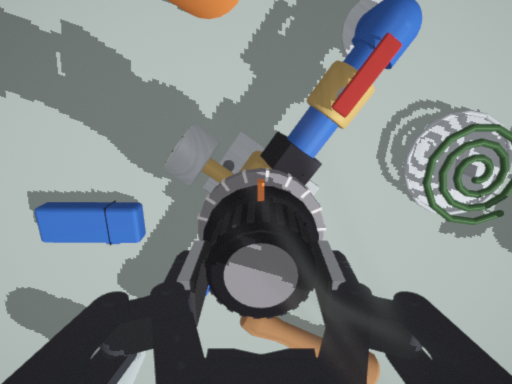

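```bash
cat >> h.py <<'E'
def turn(d,n=1):
    for k in range(n):
        j=np.array(bot.read_state()['joint_positions']) if k==0 else j
        j[5]+=d/n; bot.move_joints(j)
E
python3 - <<'E'
from h import *
turn(2.0,3)
s=bot.read_state();print(s['clock'],s['ee_pos'],s['ft_force'],s['moment'],s['grip_width'],s['joint_positions'])
c=cam('wrist','w3.png')
cv2.imwrite('pics/w3c.png',cv2.resize(c['image'][150:290,180:350],None,fx=4,fy=4,interpolation=2))
E
```

```text
5.95 [555.56281363  21.19149939 137.15183725] [-1.51199737 -0.13122577  1.76130688] [ 0.05779065  0.46089769 -0.15902353] 52.28707370009074 [-2.77564684e-02  4.31052363e-01  1.62165195e+00  9.08697856e-06
  1.08915784e+00  1.65330520e+00]
```

View pics/w3c.png

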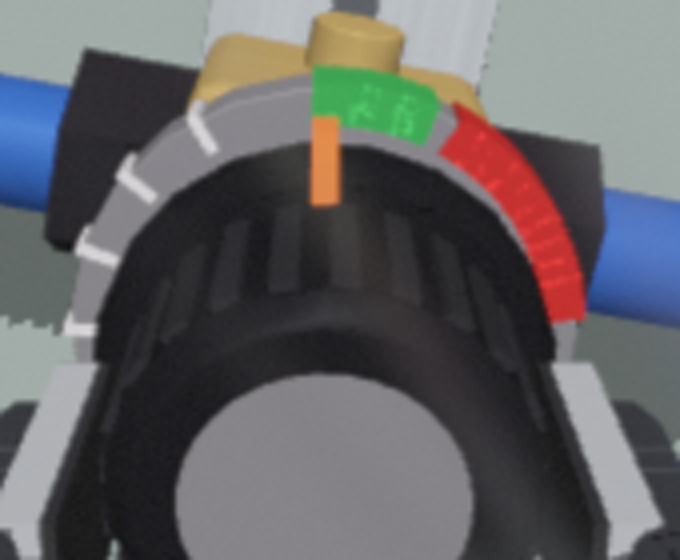

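```bash
cat >> h.py <<'E'
def press(F=12,dz=10):
    s=bot.read_state(); p=np.array(s['ee_pos']); 
    r=bot.servo_line([555.7,21.2,p[2]-dz],speed=12,until_force=F)
    s=bot.read_state();print('press',r,s['clock'].__round__(2),s['ee_pos'].round(2),s['ft_force'].round(1),s['moment'].round(2),'j6',s['joint_positions'][5].round(3))
    return s
E
python3 - <<'E'
from h import *
turn(0.19)
cam('wrist','w4.png')
press()
c=cam('wrist','w5.png')
cv2.imwrite('pics/w5c.png',cv2.resize(c['image'][150:290,180:350],None,fx=4,fy=4,interpolation=2))
E
```

```text
press True 6.97 [555.58  21.18 130.21] [-3.5 -0.   7.8] [-0.07  0.55  0.03] j6 1.843
```

View pics/w5c.png

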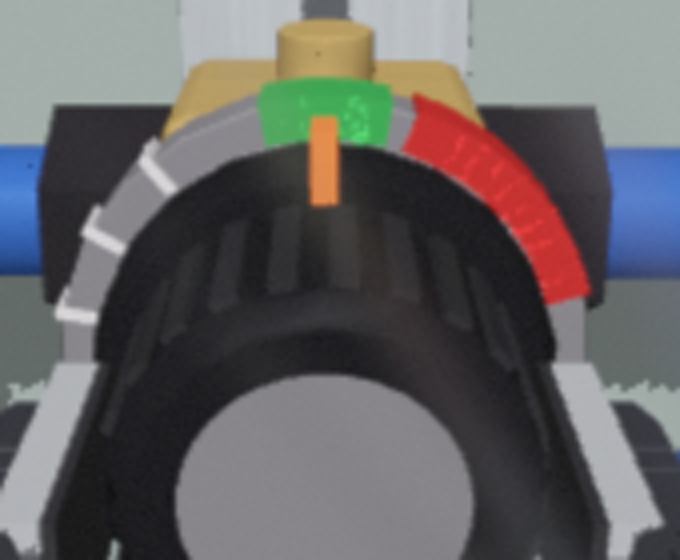

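Run:
```python
from h import *
bot.dwell(.3)
s=bot.read_state();print(s['ee_pos'],s['ft_force'],s['moment'])
press(15,6)
bot.dwell(.2)
s=bot.read_state();print(s['ee_pos'],s['ft_force'],s['moment'])
c=cam('wrist','w6.png')
cv2.imwrite('pics/w6c.png',cv2.resize(c['image'][150:290,180:350],None,fx=4,fy=4,interpolation=2))
c=cam('side','s6.png')
cv2.imwrite('pics/s6c.png',cv2.resize(c['image'][120:240,200:320],None,fx=5,fy=5,interpolation=2))
```

```text
[555.59730741  21.18058267 130.22889911] [-3.99137212 -0.21499385  7.59531934] [-0.04412867  0.55208126  0.0619737 ]
press True 7.57 [555.65  21.2  130.23] [-3.7  0.2  8.1] [-0.    0.63  0.03] j6 1.843
[555.65997176  21.2041566  130.2137565 ] [-4.98235892  0.69183452  8.55747897] [-0.00579151  0.73621981 -0.03304698]
```

View pics/w6c.png

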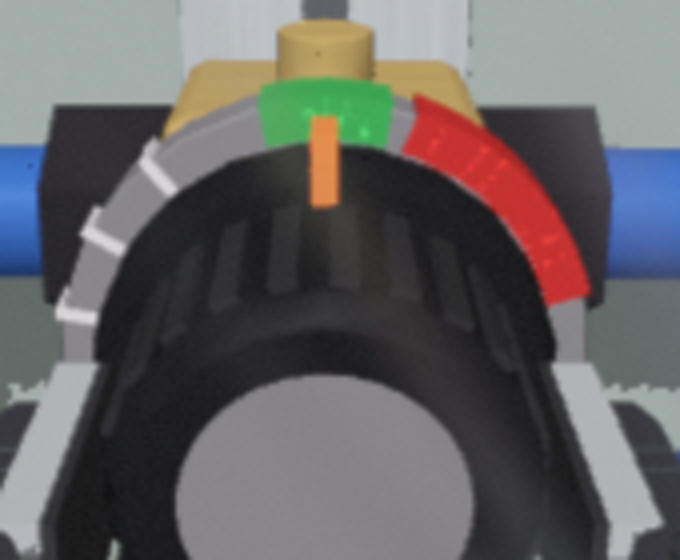

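View pics/s6c.png

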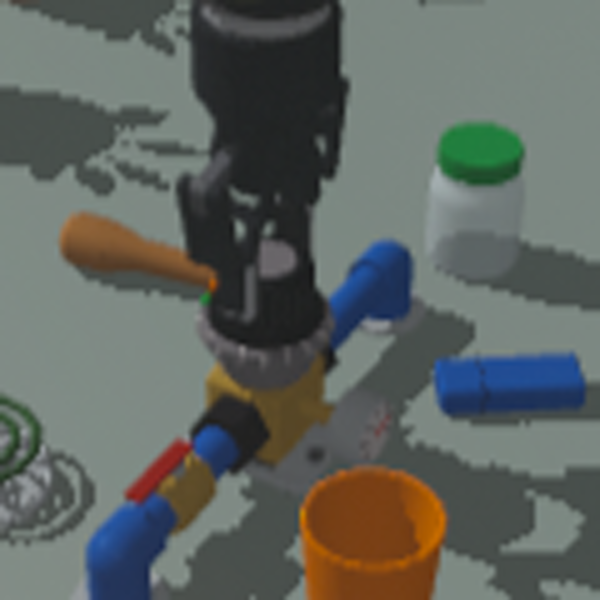

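Run:
```python
from h import *
def rep(t):
    s=bot.read_state();print(t,round(s['clock'],2),s['ee_pos'].round(2),s['ft_force'].round(1),s['moment'].round(2),s['joint_positions'][5].round(4))
for d in (.04,-.08,.04):
    turn(d); bot.dwell(.15); rep(d)
press(25,6); bot.dwell(.2); rep('')
c=cam('wrist','w7.png')
cv2.imwrite('pics/w7c.png',cv2.resize(c['image'][150:290,180:350],None,fx=4,fy=4,interpolation=2))
for n,z in (('w4',104),('w7',96)):
    c=dict(np.load(f'pics/{n}.npz')); print(n,[np.median(c['depth'][262:282,v:v+20]).round(2) for v in (250,)], pt(c,260,270))
```

```text
0.04 8.27 [555.67  21.19 130.3 ] [-5.1 -0.9  5.8] [0.   0.89 0.01] 1.8823
-0.08 8.67 [555.66  21.19 130.29] [-4.1 -0.4  5.4] [-0.02  0.8   0.14] 1.8035
0.04 9.07 [555.67  21.19 130.29] [-5.4  0.2  4.8] [ 0.02  0.76 -0.09] 1.8449
press True 9.37 [555.68  21.17 130.2 ] [-5.4  0.6  9.5] [ 0.03  0.94 -0.08] j6 1.845
 9.57 [555.7   21.19 130.19] [-5.4  0.7 10.7] [ 0.02  1.01 -0.08] 1.8449
w4 [np.float32(139.16)] [559.79005156  20.53762894 142.26460205]
w7 [np.float32(139.14)] [559.33870426  20.67738937 134.39607294]
```

View pics/w7c.png

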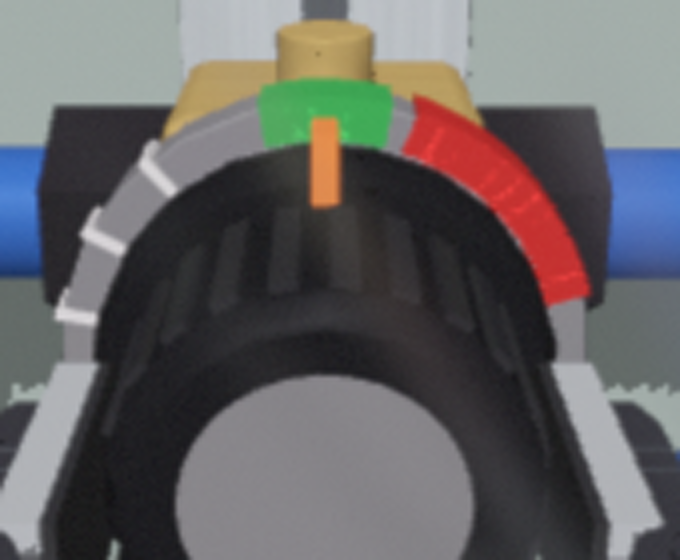

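Run:
```python
from h import *
for n in ('w3','w4','w5','w7'): print(n,dict(np.load(f'pics/{n}.npz'))['T'][2,3])
def rep(t):
    s=bot.read_state();print(t,round(s['clock'],2),s['ee_pos'].round(2),s['ft_force'].round(1),s['moment'].round(2),s['joint_positions'][5].round(4))
j0=np.array(bot.read_state()['joint_positions'])
for d in (.06,.09,0,-.06,-.09,0):
    j=j0.copy(); j[5]+=d; bot.move_joints(j); bot.dwell(.15); rep(d)
    if abs(d)==.09: cam('wrist','w8_%d.png'%(d>0))
a=[cv2.resize(cv2.imread(f'pics/w8_{k}.png')[150:250,190:330],None,fx=2.8,fy=2.8,interpolation=2) for k in (0,1)]
cv2.imwrite('pics/w8c.png',np.hstack(a))
```

```text
w3 261.15331487943087
w4 261.12727255404604
w5 254.19983747807947
w7 254.2325481112089
0.06 10.02 [555.68  21.21 130.3 ] [-5.1 -0.9  6.4] [-0.02  0.97  0.53] 1.9051
0.09 10.42 [556.22  20.93 130.34] [ 4.1 -3.9  0.8] [-0.76 -0.73  0.32] 1.9345
0 10.87 [556.27  21.02 130.33] [ 5.3 -4.   1. ] [-0.62 -0.88  0.14] 1.8446
-0.06 11.27 [555.65  21.24 130.33] [-1.4 -1.5  5.5] [-0.3   0.23 -0.04] 1.7853
-0.09 11.67 [555.62  21.18 130.26] [-1.5 -1.4  5.6] [-0.29  0.33 -1.16] 1.7565
0 12.12 [555.6   21.23 130.3 ] [-2.1 -1.3  5.2] [-0.25  0.28 -0.17] 1.8454
```

View pics/w8c.png

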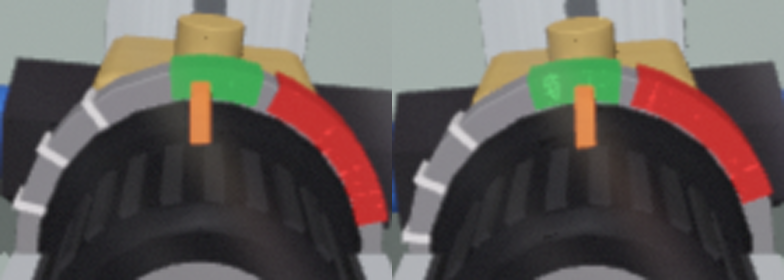

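Run:
```python
from h import *
bot.move_gripper(85)
bot.servo_line([555.7,21.2,213],speed=80)
s=bot.read_state();print(s['clock'],s['ee_pos'],s['ft_force'])
bot.dwell(.2)
c=cam('wrist','w9.png'); d=dict(np.load('pics/w1.npz'))
for n,c in (('w1',d),('w9',c)):
    u,v=proj(c,[555.7,21.2,137]); u,v=int(u),int(v)
    zs=[pt(c,u+a,v+b)[2] for a in range(-8,9) for b in range(-8,9)]
    print(n,u,v,np.median(zs))
c=cam('wrist'); cv2.imwrite('pics/w9c.png',cv2.resize(c['image'][130:260,190:330],None,fx=5,fy=5,interpolation=2))
```

```text
13.7333 [555.50807196  21.19944983 212.43053897] [ 0.24660113 -0.04667428 -0.31991426]
w1 262 210 141.16786757564196
w9 261 210 134.08954400428934
```

View pics/w9c.png

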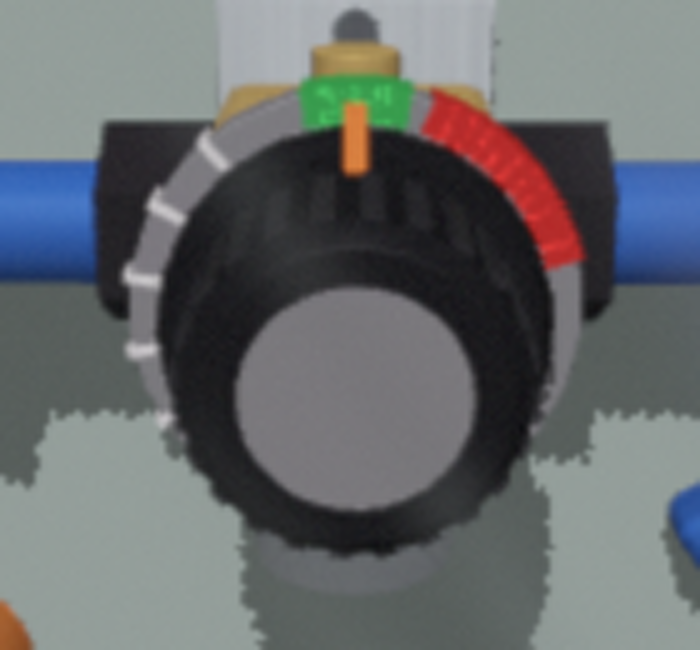

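Run:
```python
from h import *
def rep(t):
    s=bot.read_state();print(t,round(s['clock'],2),s['ee_pos'].round(2),s['ft_force'].round(1))
bot.move_gripper(0,grip_force=20)
bot.servo_line([555.7,21.2,162],speed=80); rep('above')
r=bot.servo_line([555.7,21.2,145],speed=15,until_force=6); rep(r); bot.dwell(.1); rep('')
r=bot.servo_line([555.7,21.2,140],speed=10,until_force=15); rep(r); bot.dwell(.2); rep('')
r=bot.servo_line([555.7,21.2,140],speed=10,until_force=15); rep(r); bot.dwell(.2); rep('')
bot.servo_line([555.7,21.2,213],speed=80);bot.dwell(.2)
c=cam('wrist','w10.png')
u,v=proj(c,[555.7,21.2,137]); u,v=int(u),int(v)
print(np.median([pt(c,u+a,v+b)[2] for a in range(-8,9) for b in range(-8,9)]),bot.read_state()['clock'])
cv2.imwrite('pics/w10c.png',cv2.resize(c['image'][130:260,190:330],None,fx=5,fy=5,interpolation=2))
```

```text
above 15.58 [555.91  21.18 162.38] [ 0.4 -0.6 -0.4]
True 16.31 [555.79  21.23 152.01] [-1.6  0.2  7.3]
 16.41 [555.79  21.18 151.99] [-1.6  0.   6.4]
True 16.81 [555.91  21.24 151.96] [-2.6 -0.5  8.6]
 17.01 [555.91  21.21 151.97] [-4.6 -0.6  8.6]
True 17.41 [555.98  21.23 151.96] [-4.6 -0.5  9.4]
 17.61 [556.01  21.19 151.99] [-4.8 -0.2  7.7]
133.81207685750712 18.775
```

View pics/w10c.png

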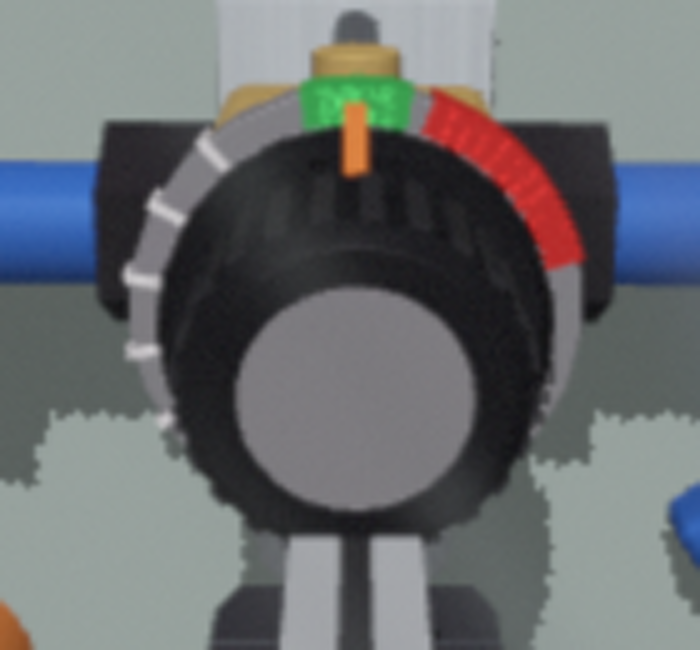

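Run:
```python
from h import *
c=cam('side'); d=cv2.absdiff(c['image'],cv2.imread('pics/s6.png')); print((d.max(2)>60).sum())
cv2.imwrite('pics/side_end.png',c['image'])
bot.finish_job()
```

```text
6229
the job is handed in; nothing more can be done
```

View pics/side_end.png

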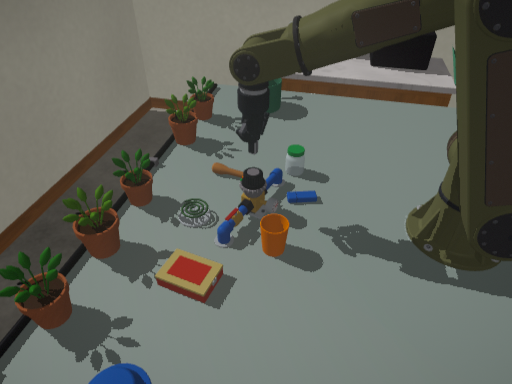

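The wheel is locked with its pointer over the middle of the green, and I handed the job in at about 19 s of the 51 s allowed.

I gripped the wheel by its ribbed grip and turned it about 2.19 rad clockwise, to the middle of the green. The first press went straight down without stopping on the teeth. I then rocked it by up to 0.09 rad each way, let go, and pressed once more on top with the closed fingers.

What the last checks showed:
- **Lock:** during the rocking the wheel resisted turning in both directions after about 0.05 rad of play, reaching about 0.5 N m one way and 1.2 N m the other. The grip shifted about 0.6 mm sideways on the larger clockwise rock. The pointer stayed over the green.
- **Fully home:** the closed fingertips met a firm stop at 133.0 mm, which is the locked height.
- **Disagreement:** the camera depth put the wheel top at 133.8 to 134.1 mm, and the wheel moved down only about 7 mm instead of 8. The 1 mm gap is within the roughly 2 mm calibration, and the wheel may have started just short of fully up. I went by the touch reading.
- **Bystanders:** in the final side picture they look to be where they were at the start. I checked this by eye only, because the arm's own motion swamped the image comparison. The robot was clear of everything.

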